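Start the fermenter's feed pump at its control box

TASK

Start the feed pump from its control box: press the square key fully down and let it come back up, then press the long, bar-shaped key fully down and let it come back up. Press one key at a time, and leave the two round keys alone.

Things in the scene. Friction and masses are not known exactly. Their poses are not given: they have to be found in the camera images.
- square_key_top (a point): Centre of the top of the square key, 32 x 32 mm: one of four white plastic spring keys in a row, 80 mm apart, in varying order, on the dark deck of the fixed white pump control box (deck 60 mm above the bench, key tops 18 mm above the deck). It goes straight down 8 mm to its stop and springs back: 1.2 N starts it, 4 N holds it fully down. z up, y along the row, x away from the robot.
- bar_key_top (a point): Centre of the top of the long bar-shaped key, 46 mm along its x (across the row) and 16 mm along y. Height, travel, spring and axes as for the square key. Each key stands on its own flat dark metal plate, 56 x 56 mm, 14 mm below the key's top.
- big_round_key_top (a point): Centre of the top of the large round key, 40 mm across; not to be pressed. Height, travel, spring and axes as for the square key. A display bar runs along the back of the box, its front 75 mm behind the row's line and its top as high as the keys. A small ring and a stopper, up to 22 mm high, lie on the deck 62 mm in front of the line.
- small_round_key_top (a point): Centre of the top of the small round key, 22 mm across; not to be pressed. Height, travel, spring and axes as for the square key. At the box's left end is a low pump head (68 mm across, its top up to 7 mm above the keys). Lab vessels up to 150 mm high stand beside the box, 115 mm or more from any key's centre.

How it is judged:
By the outcome, as a careful person would: the job done as asked, in the order asked, and still so for the second after the job is handed in, with the robot touching nothing.
It also fails if it takes over 40 s, if anything falls off the work surface, if the arm or the gripper's body presses on something with over 40 N, if the wrist force passes 120 N, or if a joint passes its speed limit or range.

ROBOT

A 7-joint arm with a two-finger parallel gripper is mounted at the origin on the work surface. World frame = base frame: x ahead of the robot, y to its left, z up, the work surface at z = 0. Lengths are in m, angles in rad, forces in N, time in s.
With the tool pointing down it reaches from about 0.425 to 0.975 m from the base axis. Payload 16.7 kg.
Tool frame: the origin (TCP) lies between the finger pads; the fingertips stand 25 mm ahead of it and the grasp point (between the pads) lies 6 mm ahead of it; z points along the fingers, y is the line along which they close (so a half turn about z gives the same grasp; the last joint's range is limited). The gripper opens to 85 mm and grips with 20 to 120 N. Pads are 22 mm wide; open, the fingers measure 114 mm over their backs; the gripper's body (76 mm by 85 mm) begins 54 mm behind the grasp point. The pads swing forward as they close: fully open they stand 13 mm farther back than shut.
Start: joints at [1.008, 0.426, 0.074, 1.606, -0.034, 1.111, -0.067], TCP at [0.271, -0.618, 0.256] pointing down, gripper open.
Joint ranges: [-2.85, 2.85], [-0.5, 2.14], [-1.23, 1.37], [0.21, 2.46], [-1.02, 4.16], [0.16, 2.05], [-2.73, 2.73]. Speed limits (rad/s): [1.89, 1.89, 2.39, 2.39, 3.01, 3.01, 3.01].

INTERFACE

Orientations are given as a unit quaternion [x, y, z, w].
In Python, from plant import * gives the robot as it stands. The module is installed in compiled form; this text tells all that it offers.
- The arm moves only by the shell command python3 -m jog 'ROWS' [FORCE]. ROWS is JSON, a list of rows, each a list of 7 numbers: the shift along the tool's x, y, z in m, then the turn, a rotation vector about the tool's x, y, z in degrees, then the closure, from 0 (fully open) to 1 (shut). In form: [[dx, dy, dz, wx, wy, wz, fingers], ...]. A call has 1 to 5 rows; each row shifts and turns the commanded pose from where the row before left it, along the tool's axes as they then stand; what a row does not reach is not made up. A row lasts 1/12 s, in which the tool goes at most 41.7 mm and 7.16 degrees, less where a joint would pass 70% of its speed; a pose out of reach is approached as far as the arm can. A call with a gripper value outside its range is refused whole. The fingers move at their own pace and stop on an object; FORCE is the grip in N (left out, the last holds). Time passes only in rows, so rows that do not move let the fingers close. It gives the time, the measured TCP pose, the force, the opening and the grip force at its end, in the units of the state.
- read_state(): the state, without advancing time (a new reading comes with each control period).
- get_image(name): name is "side" or "top"; returns a dict with "color" (420x560x3 uint8, red, green, blue), "depth" (420x560 float32, m along the optical axis (not along the pixel's ray), 0 where there is no reading), "vertical_fov" (degrees; the focal length in pixels is half the picture's height over the tangent of half this angle, whatever the lens; pixels are square), "cx", "cy" (the principal point, pixels), "pose" (4x4, takes a point from camera to world coordinates). Camera axes: x right, y up, looking along -z (the intrinsics and any distortion apply to the point x, -y, -z); pixel columns grow to the right and rows downward; lengths in m; the calibration is good to about 2 mm. A picture is of the moment at which its call begins.
- job_done(): hands the job in; it is judged then, once.
The state is a dict: "clock": time; "qpos": joint angles; "joint_vel": joint speeds; "joint_torque": joint torques, N m; "eef_pos": TCP position; "tcp_rot": TCP orientation; "contact_force": force on the tool from outside, world axes, zero at the start; "ft_torque": the same for the moment, N m; "opening": opening from 0.0 (shut) to 1.0 (fully open); "finger_force": force on a finger pad.
Only numpy, scipy, OpenCV 4.12 (cv2) and the standard library are available. Lean on these libraries where they do the work, as an engineer would, in place of code of your own. Each camera call takes 0.05 s, during which the arm holds its last target. There are 200 camera calls.

## Working session

There is one attempt and no reset: what is moved stays moved. The work goes in short steps, Python scripts to look and compute and a shell command to move; the robot and the scene stay as the last step left them, time stands still between calls to the robot, and variables do not carry over. Pictures are saved under pics/ and viewed, at most 10 in all, crops included, and the job is handed in when it is done.

```bash
mkdir -p pics
python3 - <<'E'
from plant import *
import cv2,numpy as np
for n in("top","side"):
    d=get_image(n); cv2.imwrite(f"pics/{n}0.png",d["color"][:,:,::-1]); print(n,{k:v for k,v in d.items() if k not in("color","depth")})
    np.savez(f"{n}0.npz",**d)
print(read_state())
E
```

```text
top {'vertical_fov': 49.690014324507885, 'cx': 275.9441054863515, 'cy': 207.57529053243883, 'pose': array([[-0.00958187,  0.99672951, -0.08024014,  0.521332  ],
       [-0.99988904, -0.01046565, -0.0106008 ,  0.00687939],
       [-0.01140589,  0.08012966,  0.99671919,  0.77359306],
       [ 0.        ,  0.        ,  0.        ,  1.        ]])}
side {'vertical_fov': 45.118582628165015, 'cx': 280.6334955427467, 'cy': 210.230238174386, 'pose': array([[ 0.75652824,  0.45327353, -0.47138958,  0.20358693],
       [-0.65387566,  0.53594307, -0.5340521 , -0.38940656],
       [ 0.0105663 ,  0.71225567,  0.70184059,  0.66079615],
       [ 0.        ,  0.        ,  0.        ,  1.        ]])}
{'clock': 0.1, 'qpos': array([ 1.008502  ,  0.42663896,  0.07385977,  1.60652777, -0.0341226 ,
        1.11080509, -0.06709117]), 'joint_vel': array([ 3.97610818e-04, -2.51872195e-03,  7.78622449e-04,  5.50402452e-05,
       -8.80681782e-04, -8.04048357e-05,  3.15893809e-04]), 'joint_torque': array([ 9.26902372e-03, -9.51532316e+01,  3.77240181e+00, -4.64405859e+01,
        1.99032185e-02,  6.45352498e-03,  1.72432160e-04]), 'eef_pos': array([ 0.27063724, -0.61800577,  0.25570787]), 'tcp_rot': array([ 9.78779408e-01,  2.04915976e-01, -1.43274838e-04, -5.41315063e-04]), 'contact_force': array([0.65976231, 0.40869056, 0.1258719 ]), 'ft_torque': array([-0.00504025,  0.02127308, -0.02668913]), 'finger_force': 0.0, 'opening': 0.9982244150461712}
```

View pics/top0.png

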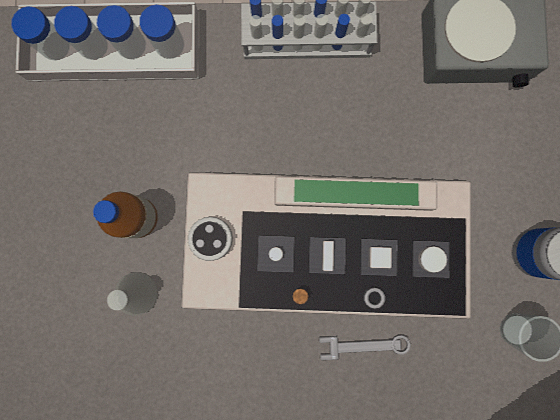

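View pics/side0.png

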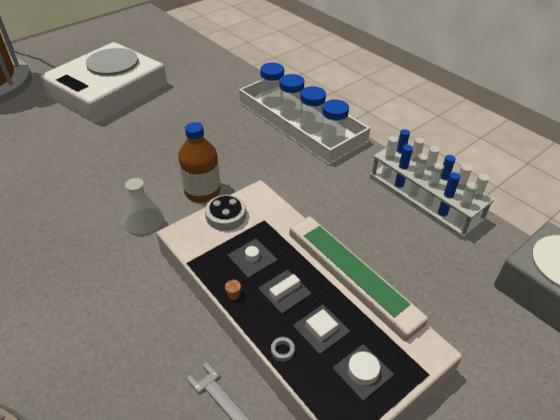

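The top view shows small round (277,254), bar (328,256), square (380,257) and big round (434,259). The side view shows the same order: (252,254), (285,288), (322,325), (364,368).

```bash
cat > h.py <<'E'
import numpy as np,cv2
def pt(d,u,v,z=None):
    f=210/np.tan(np.radians(float(d["vertical_fov"]))/2); P=d["pose"]
    r=np.array([(u-d["cx"])/f,-(v-d["cy"])/f,-1])
    w=P[:3,:3]@r; s=d["depth"][int(round(v)),int(round(u))] if z is None else (z-P[2,3])/w[2]
    return P[:3,3]+s*w
E
python3 - <<'E'
from h import *
S={"top":[(277,254),(328,256),(380,257),(434,259)],"side":[(252,253),(285,286),(322,324),(364,365)]}
for n,ps in S.items():
    d=dict(np.load(n+"0.npz")); g=d["color"].min(2)
    for u,v in ps:
        m=(g>150).astype(np.uint8)
        c,l,st,ce=cv2.connectedComponentsWithStats(m); k=l[v,u]
        # depth-limited top face
        f=(l==k)&(abs(d["depth"]-d["depth"][v,u])<.02)
        y,x=np.nonzero(f); a=(x.mean(),y.mean())
        print(n,np.round(a,1),st[k],"z:",np.round(pt(d,*a),4),"plane:",np.round(pt(d,*a,.078),4))
E
```

```text
top [275.3 253.6] [269 247  14  14 143] z: [0.5068 0.016  0.0782] plane: [0.5068 0.016  0.078 ]
top [327.6 255.7] [323 241  10  30 294] z: [ 0.5031 -0.0634  0.0811] plane: [ 0.503  -0.0637  0.078 ]
top [380.4 257.3] [370 247  21  21 410] z: [ 0.4998 -0.1435  0.0796] plane: [ 0.4997 -0.1438  0.078 ]
top [433.5 259. ] [421 247  26  25 509] z: [ 0.4965 -0.2237  0.0797] plane: [ 0.4964 -0.2242  0.078 ]
side [251.5 250.9] [245 246  14  10 109] z: [0.5041 0.0166 0.0774] plane: [0.5038 0.0162 0.078 ]
side [284.  284.6] [270 275  30  21 259] z: [ 0.5001 -0.0631  0.077 ] plane: [ 0.4996 -0.0637  0.078 ]
side [321.5 322.4] [306 310  32  26 458] z: [ 0.4975 -0.1429  0.0762] plane: [ 0.4966 -0.1437  0.078 ]
side [363.9 365.4] [349 352  31  28 682] z: [ 0.4939 -0.223   0.0769] plane: [ 0.4934 -0.2233  0.078 ]
```

```bash
python3 -m jog '[[0,0,0,0,0,5.2,1],[0,0,0,0,0,5.2,1],[0,0,0,0,0,5.2,1],[0,0,0,0,0,5.2,1],[0,0,0,0,0,5.2,1]]' 20; python3 -m jog '[[0.013,-0.031,0,0,0,0,1],[0.013,-0.031,0,0,0,0,1],[0.013,-0.031,0,0,0,0,1],[0.013,-0.031,0,0,0,0,1],[0.013,-0.031,0,0,0,0,1]]'; python3 -m jog '[[0.013,-0.031,0,0,0,0,1],[0.013,-0.031,0,0,0,0,1],[0.013,-0.031,0,0,0,0,1],[0.013,-0.031,0,0,0,0,1],[0,0,0,0,0,0,1]]'
cat > to.py <<'E'
import sys; from h import *; from plant import *
from scipy.spatial.transform import Rotation as R
s=read_state(); r=R.from_quat(s["tcp_rot"]); t=np.array(list(map(float,sys.argv[1:4])))
print("tool shift",np.round(r.inv().apply(t-s["eef_pos"]),4),"axes x",np.round(r.as_matrix()[:,0],3),"z",np.round(r.as_matrix()[:,2],4),"F",s["contact_force"],s["clock"],s["eef_pos"],s["opening"])
E
python3 to.py .498 -.1437 .118
```

```text
clock: 0.52
eef_pos: [0.2707, -0.6181, 0.2559]
tcp_rot: [1.0, -0.023, -0.0, -0.0]
contact_force: [0.3, -0.1, -0.1]
opening: 0.3
finger_force: 0.0
clock: 0.93
eef_pos: [0.3423, -0.4644, 0.256]
tcp_rot: [1.0, -0.021, -0.0, -0.0]
contact_force: [0.6, 0.3, 0.3]
opening: 0.0
finger_force: 0.0
clock: 1.35
eef_pos: [0.402, -0.3385, 0.2562]
tcp_rot: [1.0, -0.017, 0.0, -0.001]
contact_force: [0.9, -1.1, 0.7]
opening: 0.003
finger_force: 0.0
tool shift [ 0.0892 -0.1977  0.1387] axes x [ 0.999 -0.034  0.001] z [ 6.0e-04  1.9e-03 -1.0e+00] F [ 0.94241508 -1.10363273  0.69962519] 1.35 [ 0.40204305 -0.33848683  0.25621872] 0.0027123588440534055
```

```bash
python3 -m jog '[[0.015,-0.033,0,0,0,0,1],[0.015,-0.033,0,0,0,0,1],[0.015,-0.033,0,0,0,0,1],[0.015,-0.033,0,0,0,0,1],[0.015,-0.033,0,0,0,0,1]]'; python3 -m jog '[[0.014,-0.033,0.01,0,0,0,1],[0,0,0.03,0,0,0,1],[0,0,0.03,0,0,0,1],[0,0,0.03,0,0,0,1],[0,0,0.015,0,0,0,1]]'; python3 -m jog '[[0,0,0.013,0,0,0,1],[0,0,0,0,0,0,1],[0,0,0,0,0,0,1]]'
python3 to.py .498 -.1437 .118
python3 - <<'E'
from plant import *
import cv2
a=get_image("side")["color"]; b=get_image("top")["color"]
i=cv2.hconcat([cv2.resize(a[200:400,220:420],(400,400),interpolation=2),cv2.resize(b[150:350,260:460],(400,400),interpolation=2)])
cv2.imwrite("pics/p1.png",i[:,:,::-1])
E
```

```text
clock: 1.77
eef_pos: [0.4811, -0.1809, 0.2563]
tcp_rot: [1.0, -0.021, -0.0, -0.0]
contact_force: [0.8, -0.4, 0.1]
opening: -0.001
finger_force: 0.0
clock: 2.18
eef_pos: [0.4946, -0.1496, 0.1381]
tcp_rot: [1.0, -0.02, -0.002, -0.0]
contact_force: [-1.1, 0.4, -0.4]
opening: 0.0
finger_force: 0.0
clock: 2.43
eef_pos: [0.4958, -0.15, 0.128]
tcp_rot: [1.0, -0.02, -0.001, -0.0]
contact_force: [-0.0, 0.1, 0.3]
opening: -0.001
finger_force: 0.0
tool shift [ 0.002  -0.0064  0.01  ] axes x [ 0.999 -0.041 -0.002] z [-1.6e-03  4.0e-04 -1.0e+00] F [-0.00805923  0.1466902   0.33661144] 2.4333 [ 0.49578894 -0.15004374  0.12796717] -0.0005499913795914824
```

View pics/p1.png

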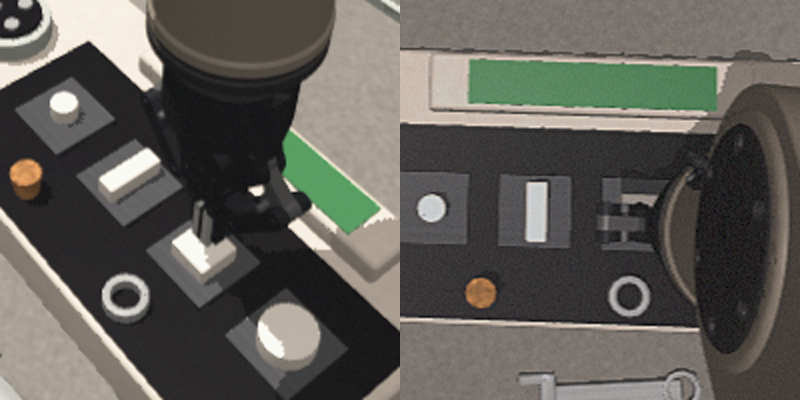

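The picture shows the shut fingertips (left half about (205,235)) just above the square key, with the other keys clear. I'll centre the tool, then press slowly.

```bash
python3 -m jog '[[0.002,-0.006,0,0,0,0,1],[0,0,0.01,0,0,0,1],[0,0,0.01,0,0,0,1],[0,0,0,0,0,0,1]]'; python3 -m jog '[[0,0,0.004,0,0,0,1],[0,0,0.004,0,0,0,1],[0,0,0,0,0,0,1],[0,0,0,0,0,0,1]]';python3 to.py .498 -.1437 .095
```

```text
clock: 2.87
eef_pos: [0.4975, -0.1439, 0.1065]
tcp_rot: [1.0, -0.02, -0.001, -0.0]
contact_force: [-0.8, -0.2, -0.3]
opening: 0.001
finger_force: 0.0
clock: 3.2
eef_pos: [0.4982, -0.1442, 0.1002]
tcp_rot: [1.0, -0.021, -0.0, -0.0]
contact_force: [-1.9, -0.3, 2.1]
opening: -0.0
finger_force: 1.0
tool shift [-0.0003 -0.0005  0.0052] axes x [ 0.999 -0.041 -0.001] z [-5.e-04  1.e-04 -1.e+00] F [-1.86734349 -0.2892771   2.147186  ] 3.2 [ 0.49824499 -0.14422796  0.10017305] -8.130327735364232e-05
```

Contact is at the expected height, and the force of 2 N fits the spring. I'll go on to the stop in small steps.

```bash
python3 -m jog '[[0,0,0.003,0,0,0,1],[0,0,0,0,0,0,1],[0,0,0,0,0,0,1]]'; python3 -m jog '[[0,0,0.002,0,0,0,1],[0,0,0,0,0,0,1],[0,0,0,0,0,0,1]]'; python3 -m jog '[[0,0,0.001,0,0,0,1],[0,0,0,0,0,0,1],[0,0,0,0,0,0,1]]'
```

```text
clock: 3.45
eef_pos: [0.4985, -0.1443, 0.0974]
tcp_rot: [1.0, -0.021, 0.0, 0.0]
contact_force: [-0.4, -0.2, 3.3]
opening: 0.001
finger_force: 1.5
clock: 3.7
eef_pos: [0.4985, -0.1443, 0.0954]
tcp_rot: [1.0, -0.021, 0.0, 0.0]
contact_force: [-0.2, -1.2, 4.0]
opening: 0.002
finger_force: 1.8
clock: 3.95
eef_pos: [0.4986, -0.1443, 0.0949]
tcp_rot: [1.0, -0.021, 0.0, 0.0]
contact_force: [-3.6, -0.7, 13.9]
opening: 0.003
finger_force: 7.2
```

The force jumped to 14 N, so the key is on its stop. Next I lift and move to the bar key.

```bash
python3 -m jog '[[0,0,-0.01,0,0,0,1],[0,0,-0.015,0,0,0,1],[0,0,-0.015,0,0,0,1],[0,0,0,0,0,0,1]]'; python3 -m jog '[[0,-0.026,0,0,0,0,1],[0,-0.027,0,0,0,0,1],[0,-0.027,0,0,0,0,1],[0,0,0,0,0,0,1],[0,0,0,0,0,0,1]]';python3 to.py .501 -.0637 .106
python3 - <<'E'
from plant import *
import cv2
a=get_image("side"); b=get_image("top")["color"]
i=cv2.hconcat([cv2.resize(a["color"][200:400,220:420],(400,400),interpolation=2),cv2.resize(b[150:350,260:460],(400,400),interpolation=2)])
cv2.imwrite("pics/p2.png",i[:,:,::-1])
from h import *
for u,v in((322,322),(364,365)):print(pt(a,u,v))
E
```

```text
clock: 4.28
eef_pos: [0.4995, -0.1444, 0.1369]
tcp_rot: [1.0, -0.021, 0.002, 0.0]
contact_force: [0.5, 0.1, -0.4]
opening: -0.0
finger_force: 0.0
clock: 4.7
eef_pos: [0.5016, -0.0628, 0.1342]
tcp_rot: [1.0, -0.019, -0.0, -0.0]
contact_force: [0.2, -1.0, -0.4]
opening: -0.001
finger_force: 0.0
tool shift [-0.0006  0.0009  0.0282] axes x [ 0.999 -0.038 -0.   ] z [-2.e-04  4.e-04 -1.e+00] F [ 0.20006071 -1.01553991 -0.35158231] 4.7 [ 0.50164796 -0.0628312   0.134214  ] -0.001328610884894112
[ 0.49821246 -0.14310499  0.07677933]
[ 0.4942895  -0.22280151  0.07721954]
```

View pics/p2.png

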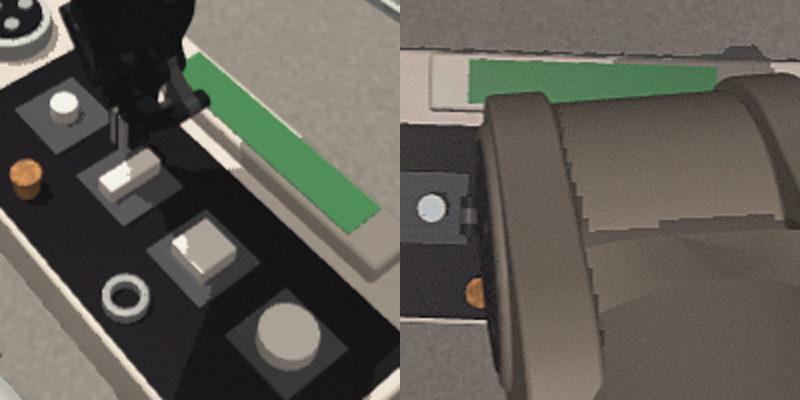

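The square key is back up at z 0.077. The fingertips (left half about (122,145)) hang over the bar key.

```bash
python3 -m jog '[[0,0.001,0.014,0,0,0,1],[0,0,0.013,0,0,0,1],[0,0,0,0,0,0,1]]'; python3 -m jog '[[0,0,0.004,0,0,0,1],[0,0,0.004,0,0,0,1],[0,0,0,0,0,0,1],[0,0,0,0,0,0,1]]'; python3 -m jog '[[0,0,0.002,0,0,0,1],[0,0,0,0,0,0,1],[0,0,0,0,0,0,1]]';python3 to.py .501 -.0637 .095
```

```text
clock: 5.05
eef_pos: [0.5004, -0.0664, 0.1054]
tcp_rot: [1.0, -0.021, -0.001, 0.0]
contact_force: [-0.6, 0.1, -0.5]
opening: -0.003
finger_force: 0.0
clock: 5.38
eef_pos: [0.5018, -0.0657, 0.0996]
tcp_rot: [1.0, -0.021, 0.0, 0.0]
contact_force: [-0.8, -1.4, 1.6]
opening: -0.001
finger_force: 1.1
clock: 5.63
eef_pos: [0.5019, -0.0654, 0.0976]
tcp_rot: [1.0, -0.021, 0.0, 0.0]
contact_force: [0.2, -2.8, 2.7]
opening: 0.001
finger_force: 1.5
tool shift [-0.001  -0.0017  0.0026] axes x [ 0.999 -0.041  0.001] z [ 6.e-04 -1.e-04 -1.e+00] F [ 0.1810061  -2.77994907  2.7034424 ] 5.6333 [ 0.50189188 -0.06541665  0.09758516] 0.0011178600519563746
```

```bash
python3 -m jog '[[0,0,0.002,0,0,0,1],[0,0,0,0,0,0,1],[0,0,0,0,0,0,1]]'; python3 -m jog '[[0,0,0.001,0,0,0,1],[0,0,0,0,0,0,1],[0,0,0,0,0,0,1]]'
```

```text
clock: 5.88
eef_pos: [0.5019, -0.0654, 0.0954]
tcp_rot: [1.0, -0.021, 0.0, 0.0]
contact_force: [0.6, -2.4, 4.4]
opening: -0.003
finger_force: 1.8
clock: 6.13
eef_pos: [0.5019, -0.0654, 0.0949]
tcp_rot: [1.0, -0.021, 0.0, 0.0]
contact_force: [-3.4, -2.3, 14.5]
opening: -0.002
finger_force: 7.2
```

This is the same stop signature, so I lift well clear and check.

```bash
python3 -m jog '[[0,0,-0.01,0,0,0,1],[0,0,-0.02,0,0,0,1],[0,0,-0.03,0,0,0,1],[0,0,-0.03,0,0,0,1],[0,0,-0.03,0,0,0,1]]'; python3 -m jog '[[0,0,-0.02,0,0,0,1],[0,0,0,0,0,0,1],[0,0,0,0,0,0,1],[0,0,0,0,0,0,1]]'
python3 - <<'E'
from plant import *
from h import *
a=get_image("side")
cv2.imwrite("pics/p3.png",a["color"][:,:,::-1])
for u,v in((252,251),(284,285),(322,322),(364,365)):print(pt(a,u,v))
E
```

```text
clock: 6.55
eef_pos: [0.501, -0.0648, 0.2157]
tcp_rot: [1.0, -0.02, -0.001, -0.0]
contact_force: [0.6, 0.4, -0.1]
opening: 0.003
finger_force: 0.0
clock: 6.88
eef_pos: [0.5011, -0.0651, 0.2338]
tcp_rot: [1.0, -0.02, -0.0, -0.0]
contact_force: [1.1, 0.1, -0.2]
opening: -0.0
finger_force: 0.0
[0.5040287  0.01518739 0.07836647]
[ 0.49982962 -0.06346466  0.07673852]
[ 0.49695452 -0.1441566   0.07927286]
[ 0.49360784 -0.22319217  0.07858794]
```

View pics/p3.png

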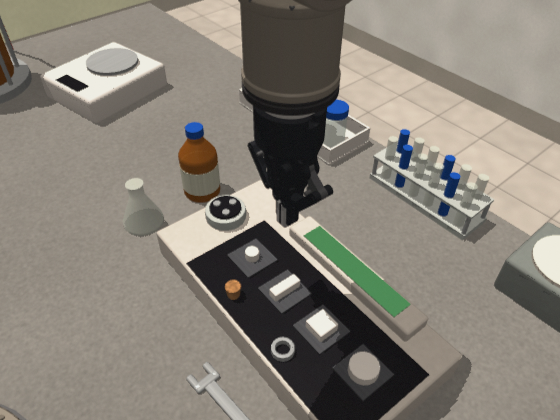

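All four keys are up (bar at (285,287), square at (322,324)), and the arm is clear of everything.

```bash
python3 -c "
from plant import *
print(job_done())"
```

```text
the job is handed in; nothing more can be done
None
```

I pressed the square key and then the bar key fully down to their stops (about 14 N each); both came back up, the round keys were not touched, and I handed the job in at about 7 s with the arm clear.

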